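Strip the casting mould

TASK

The casting in the mould has cured: strip the mould and put every piece in its own place. Hang the core by its flange in the free bore of the wooden block, lay the bridge flat in the steel tray, thread the mould ring over the post of the spindle stand so that it lies flat on the ring already stored there, and stand the amber casting upright on the middle of the scale's pan, setting it down gently rather than dropping it. Leave the jar of wax standing where it is.

Things in the scene. Friction and masses are not known exactly. Their poses are not given: they have to be found in the camera images.
- base: Mould base: round aluminium plate, 110 mm diameter, 15 mm thick, fixed. Origin: centre of its underside, on the bench, z up. The mould stands on its middle, coaxial: casting and mould ring on the plate (casting inside ring), the bridge across the ring, the core through bridge and casting.
- core: Steel core pin, top of the stack. Shaft 12 mm diameter, 58 long; on it a flange 30 mm diameter, 5 thick; on that a grip knob 22 mm diameter, 20 high (83 mm in all). Origin: centre of the shaft's lower end, z towards the knob. At the start the flange lies on the bridge, the origin 7 mm above the bench; draw it straight up 60 mm to clear the bridge. 0.15 kg.
- bridge: Steel bar 84 mm long (its x), 18 wide, 14 thick, with a square middle 28 by 28 mm with a 16 mm hole; at each end a 6 mm lip reaches 5 mm lower, outside the ring. Lies on the ring. Origin: centre of the bar's underside, z up, 51 mm above the bench at the start; 5 mm above a floor it stands on. Grasp across the middle (28 mm, along y); the casting is 4 mm below it. 0.18 kg.
- ring: Mould ring: plain dark steel ring, 68 mm outer diameter, 54 mm bore, 36 mm high, standing on the base around the casting (2.5 mm gap). Origin: centre of its underside, z up. 0.38 kg. Lift it straight up at least 40 mm to clear the casting.
- casting: Amber polyurethane casting: a rigid bush 49 mm outer diameter, 16 mm bore, 32 mm high, standing on the base inside the mould ring; from above it shows as amber patches beside the bridge. Origin: centre of its underside, z up. 0.055 kg.
- core_block: Wooden block 110 mm long (x), 55 wide (y), 64 high, with two bores. Origin: on the bench under the free bore, z up, x along the block to the other bore (block spans x -27.5 to +82.5 mm). Free bore 24 mm, chamfered, right through: a core hangs in it by its flange on the block's top, shaft end 6 mm above the bench. The other bore, 55 mm away, keeps a like core (top 89 mm above the bench).
- spindle: Spindle stand, fixed: a green square foot 92 by 92 mm and 10 mm thick, on it a larger aluminium ring (80 mm diameter, fixed) whose flat top is 28 mm above the bench, and a steel post 36 mm diameter with a tapered top that ends 76 mm above the bench. Origin: on the bench under the post's axis, z up.
- tray: Shallow steel tray, fixed: 120 by 120 mm outside, walls 3 mm thick and 14 mm high, floor 3 mm thick. Origin: centre of its underside, z up, sides along x and y. Empty.
- scale: Compact bench scale, fixed: white body 170 by 124 mm with the display at its front (-x), and a square steel pan 112 by 112 mm whose flat top is 46 mm above the bench. Origin: on the bench under the middle of the pan, z up.
- jar: Bystander: closed squat round jar of release wax, white with a dark cap, 60 mm diameter, 45 mm high, loose, standing on the bench amid the work. Origin: centre of its underside, z up.

How it is judged:
By the outcome, as a careful person would: the job done as asked, in the order asked, and still so for the second after the job is handed in, with the robot touching nothing.
It also fails if it takes over 109 s, if anything falls off the work surface, if the arm or the gripper's body presses on something with over 40 N, if the wrist force passes 120 N, or if a joint passes its speed limit or range.

ROBOT

A 6-joint arm with a two-finger parallel gripper is mounted at the origin on the work surface. World frame = base frame: x ahead of the robot, y to its left, z up, the work surface at z = 0. Lengths are in mm, angles in rad, forces in N, time in s.
With the tool pointing down it reaches from about 350 to 875 mm from the base axis. Payload 4.2 kg.
Tool frame: the origin (TCP) lies midway between the tips of the shut fingers; the grasp point (between the pads) lies 19 mm behind it (arm.tcp_to_grasp is the distance from the TCP to the grasp point, in mm); z points along the fingers, y is the line along which they close (so a half turn about z gives the same grasp; the last joint's range is limited). The gripper opens to 85 mm and grips with 20 to 120 N. Pads are 22 mm wide; open, the fingers measure 114 mm over their backs; the gripper's body (76 mm by 85 mm) begins 54 mm behind the grasp point. The pads swing forward as they close: fully open they stand 13 mm farther back than shut.
Start: joints at [1.389, 0.385, 0.008, 0, -1.194, -0.259], TCP at [266.631, 565.25, 208.012] pointing down, gripper open.
Joint ranges: [-3.14, 3.14], [-1.21, 2.06], [-1.07, 1.41], [-3.16, 2.05], [-2.99, -0.16], [-3.1, 3.1]. Speed limits (rad/s): [2.79, 2.79, 3.14, 3.14, 3.14, 3.14].

INTERFACE

Orientations are given as a unit quaternion [x, y, z, w].
In Python, from bench import arm, imaging, job, models gives the robot as it stands.
- The arm moves only by the tool arm_command, never from a script. Its argument "rows" is a list of rows, each an object with "grip": the opening, from 0 (shut) to 1 (fully open); "linear": the shift along the tool's x, y, z in mm, a list of three; "rot": the turn, a rotation vector about the tool's x, y, z in rad, a list of three. In form: [{"grip": grip, "linear": [tx, ty, tz], "rot": [rx, ry, rz]}, ...]. A call has 1 to 10 rows; each row is the pose to reach, as a shift and turn from the pose commanded when the call began, along the tool's axes at that moment; what a row does not reach only later rows make up. A row lasts 1/8 s, in which the tool goes at most 62.5 mm and 10.7 degrees, less where a joint would pass 70% of its speed; a pose out of reach is approached as far as the arm can. A call with a gripper value outside its range is refused whole. The fingers move at their own pace and stop on an object; the grip force is fixed at half the most. Time passes only in rows, so rows that repeat a pose let the fingers close. It gives the time, the measured TCP pose, the force, the opening and the grip force at its end, in the units of the state.
- arm.read_state(): the state, without advancing time (a new reading comes with each control period).
- imaging.get_image(name): name is "side" or "top" or "wrist"; returns a dict with "frame" (480x640x3 uint8, red, green, blue), "fx", "fy", "cx", "cy" (pixels), "k1" (the pictures are not rectified: a ray, as slopes to the right and down, at radius r is drawn at 1 + k1 r^2 times it, then the intrinsics apply), "extrinsics" (4x4, takes a point from world to camera coordinates); the wrist camera has in their place "T_tool_cam" (4x4, takes a point from camera to tool coordinates, whose origin is the TCP and whose axes are the flange's). Camera axes: x right, y down, z forward; pixel columns grow to the right and rows downward; lengths in mm; the calibration is good to about 2 mm. A picture is of the moment at which its call begins: read the wrist's pose just before it. There is no depth.
- job.job_done(): hands the job in; it is judged then, once.
Trained networks look in a picture, given as the dict that the camera call returned (one of the last four; its "shot" number tells which), for a name from the list of things; names that differ only in an ending like _2 or _b are one class to them, and where a whole thing is asked for, a point or a joint stands for the part that bears it (a point fixed in the world has none). Each returns a list of dicts, best first, with "score" (0 to 1); they miss things now and then, are a little off and sometimes report something else, mostly with a low value. They report only what shows in the picture. A call takes as long as a camera call.
- models.spot_in(picture, query): "rect" ([left, top, right, bottom] in pixels, round what is visible of it).
- models.tip_of(picture, query): "pixel" ([column, row] in pixels: a listed point, or the origin of a listed thing).
The state is a dict: "clock": time; "joints": joint angles; "joint_vel": joint speeds; "joint_efforts": joint torques, N m; "position": TCP position; "ee_rot": TCP orientation; "contact_force": force on the tool from outside, world axes, zero at the start; "wrist_torque": the same for the moment, N m; "gripper_width": finger opening in mm; "grasp_force": force on a finger pad.
Only numpy, scipy, OpenCV 4.12 (cv2) and the standard library are available. Lean on these libraries where they do the work, as an engineer would, in place of code of your own. Each camera call takes 0.05 s, during which the arm holds its last target. There are 200 camera calls.

## Working session

There is one attempt and no reset: what is moved stays moved. The work goes in short steps, Python scripts to look and compute and a tool call to move; the robot and the scene stay as the last step left them, time stands still between calls to the robot, and variables do not carry over. Pictures are saved under pics/ and viewed, at most 14 in all, crops included, and the job is handed in when it is done.

Besides the shell and the picture viewer there is one more tool, called as name(argument=value, ...) on one line, values as JSON. arm_command: Moves the arm, as the interface text tells. Its arguments: {"type":"object","properties":{"rows":{"type":"array"}},"required":["rows"]}

```bash
ls; mkdir -p pics
cat > h.py <<'E'
import numpy as np, cv2
from bench import arm, imaging, job, models
from scipy.spatial.transform import Rotation as R
def toolT(s):
    T=np.eye(4);T[:3,:3]=R.from_quat(s["ee_rot"]).as_matrix();T[:3,3]=s["position"];return T
def shot(name):
    s=arm.read_state();p=imaging.get_image(name)
    p["E"]=np.linalg.inv(toolT(s)@np.array(p["T_tool_cam"])) if name=="wrist" else np.array(p["extrinsics"])
    return p
def ray(p,px):
    d=np.array([(px[0]-p["cx"])/p["fx"],(px[1]-p["cy"])/p["fy"]]);u=d.copy()
    for _ in range(20): u=d/(1+p["k1"]*(u@u))
    W=np.linalg.inv(p["E"]);return W[:3,3],W[:3,:3]@np.array([u[0],u[1],1])
def atz(p,px,z):
    o,d=ray(p,px);return o+d*(z-o[2])/d[2]
def proj(p,X):
    X=np.atleast_2d(X);c=(p["E"][:3,:3]@X.T).T+p["E"][:3,3];u=c[:,:2]/c[:,2:]
    u=u*(1+p["k1"]*(u**2).sum(1,keepdims=True));return u*[p["fx"],p["fy"]]+[p["cx"],p["cy"]]
def save(p,n): cv2.imwrite("pics/"+n,cv2.cvtColor(np.ascontiguousarray(p["frame"]),cv2.COLOR_RGB2BGR))
E
cat > a.py <<'E'
from h import *
s=arm.read_state();print({k:np.round(v,3) for k,v in s.items()})
for n in["top","side","wrist"]:
    p=shot(n);save(p,n+"0.png");print(n,np.round(np.linalg.inv(p["E"])[:3,3]),np.round(p["E"][2,:3],2))
    for q,z in dict(base=0,core=7,bridge=51,ring=15,casting=15,core_block=0,spindle=0,tray=0,scale=0,jar=0).items():
        for r in models.tip_of(p,q)[:2]: print(q,np.round(r["pixel"]),round(r["score"],2),np.round(atz(p,r["pixel"],z)),end=" ")
        for r in models.spot_in(p,q)[:1]: print("rect",np.round(r["rect"]),round(r["score"],2))
E
python3 a.py; ls -d *
```

```text
pics
{'clock': np.float64(0.0), 'joints': array([ 1.389e+00,  3.860e-01,  7.000e-03, -1.000e-03, -1.194e+00,
       -2.590e-01]), 'joint_vel': array([-0.001,  0.   ,  0.   , -0.001, -0.001, -0.002]), 'joint_efforts': array([ 0.0000e+00, -3.9229e+01,  1.8840e+01,  4.1860e+00, -5.0000e-03,
       -0.0000e+00]), 'position': array([266.364, 564.692, 206.914]), 'ee_rot': array([ 0.976, -0.219, -0.   ,  0.001]), 'contact_force': array([ 0.091,  0.745, -0.415]), 'wrist_torque': array([-0.028,  0.039, -0.067]), 'grasp_force': np.float64(0.0), 'gripper_width': np.float64(85.494)}
top [ 4.330e+02 -1.000e+00  1.238e+03] [ 0.11 -0.   -0.99]
rect [367. 189. 408. 227.] 0.6
core [392. 207.] 0.39 [ 672. -195.    7.] bridge [391. 209.] 0.58 [ 658. -187.   51.] rect [376. 202. 404. 217.] 0.73
ring [390. 207.] 0.51 [ 670. -190.   15.] rect [385. 194. 406. 222.] 0.54
casting [390. 209.] 0.5 [ 665. -189.   15.] casting [313. 208.] 0.24 [663.  17.  15.] rect [380. 198. 397. 216.] 0.66
core_block [259. 211.] 0.74 [656. 164.   0.] rect [237. 174. 272. 222.] 0.81
spindle [464. 289.] 0.67 [ 453. -392.    0.] 
[... 549 characters left out ...]
-184.   51.] rect [370. 280. 416. 313.] 0.8
ring [394. 305.] 0.89 [ 675. -182.   15.] rect [373. 287. 410. 322.] 0.75
casting [389. 305.] 0.63 [ 666. -179.   15.] casting [218. 172.] 0.44 [434. 360.  15.] core_block [324. 198.] 0.83 [665. 174.   0.] rect [310. 163. 358. 210.] 0.69
spindle [326. 452.] 0.93 [ 450. -387.    0.] rect [292. 417. 361. 479.] 0.67
tray [261. 276.] 0.76 [451.  -4.   0.] tray [350. 242.] 0.17 [665.  16.   0.] rect [231. 249. 296. 303.] 0.57
scale [219. 174.] 0.95 [437. 368.   0.] rect [175. 146. 242. 193.] 0.96
jar [349. 243.] 0.87 [663.  14.   0.] rect [339. 217. 362. 256.] 0.87
wrist [342. 528. 376.] [-0.3   0.14 -0.95]
rect [412.   2. 583.  53.] 0.57
a.py
h.py
pics
```

```bash
python3 -c "
import cv2
t=cv2.imread('pics/top0.png')[160:350,130:500];cv2.imwrite('pics/t1.png',cv2.resize(t,None,fx=2.15,fy=2.15,interpolation=cv2.INTER_CUBIC))
t=cv2.imread('pics/side0.png')[130:480,160:460];cv2.imwrite('pics/s1.png',cv2.resize(t,None,fx=1.7,fy=1.7,interpolation=cv2.INTER_CUBIC))"
```

```text
(no output)
```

View pics/t1.png

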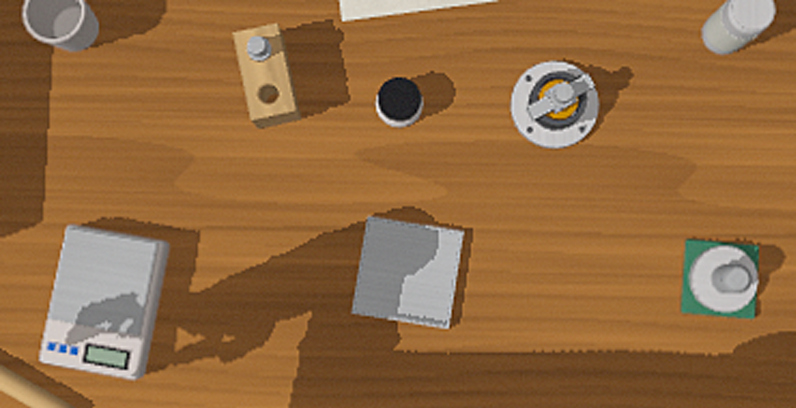

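View pics/s1.png

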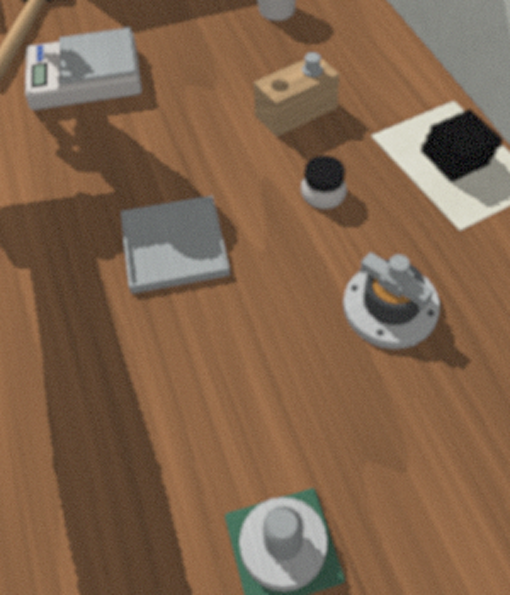

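```bash
cat >> h.py <<'E'
def goto(x,y,z,adeg,s=None):
    """delta in current tool axes to reach a tool-down pose with tool x at angle adeg"""
    T=toolT(s or arm.read_state());a=np.radians(adeg);c,n=np.cos(a),np.sin(a)
    G=np.array([[c,n,0],[n,-c,0],[0,0,-1.]]);D=T[:3,:3].T@G
    print("linear",np.round(T[:3,:3].T@(np.array([x,y,z])-T[:3,3]),1),"rot",np.round(R.from_matrix(D).as_rotvec(),3),
     "now",np.round(T[:3,3],1),"a",round(float(np.degrees(np.arctan2(T[1,0],T[0,0]))),2))
E
python3 -c "
from h import *
goto(665,-184,260,-60.5)
for i in range(3):
  imaging.get_image('side');print(arm.read_state()['position'])
p=shot('wrist');print(p['fx'],p['cx'],p['cy'],p['k1'],np.round(p['T_tool_cam'],2))"
```

```text
linear [679.9 507.7 -52. ] rot [0.    0.    0.615] now [266.6 565.3 208. ] a -25.25
[266.6319362  565.25595148 208.00699013]
[266.63827904 565.25464374 208.00659908]
[266.63287131 565.26456235 208.01749155]
424.10475420283524 321.0993444574159 241.01890786973485 -0.09762537424787067 [[  -0.     -0.95   -0.33   84.08]
 [   1.     -0.     -0.      1.28]
 [   0.     -0.33    0.95 -167.7 ]
 [   0.      0.      0.      1.  ]]
```

arm_command(rows=[{"grip": 1,"linear": [340,254,-52],"rot": [0,0,0.3]},{"grip": 1,"linear": [340,254,-52],"rot": [0,0,0.3]},{"grip": 1,"linear": [340,254,-52],"rot": [0,0,0.3]},{"grip": 1,"linear": [340,254,-52],"rot": [0,0,0.3]},{"grip": 1,"linear": [680,508,-52],"rot": [0,0,0.615]},{"grip": 1,"linear": [680,508,-52],"rot": [0,0,0.615]},{"grip": 1,"linear": [680,508,-52],"rot": [0,0,0.615]},{"grip": 1,"linear": [680,508,-52],"rot": [0,0,0.615]},{"grip": 1,"linear": [680,508,-52],"rot": [0,0,0.615]},{"grip": 1,"linear": [680,508,-52],"rot": [0,0,0.615]}])

```text
clock: 4.6
position: [559.7, 13.2, 252.4]
ee_rot: [0.864, -0.504, 0.0, -0.0]
contact_force: [1.3, 1.6, 0.1]
gripper_width: 85.5
grasp_force: 0.0
```

```bash
python3 -c "
from h import *
goto(665,-184,260,-60.5)"
```

```text
linear [223.5   5.5  -7.6] rot [-0.001 -0.     0.   ] now [559.7  13.2 252.4] a -60.48
```

arm_command(rows=[{"grip": 1,"linear": [223.5,5.5,-8],"rot": [0,0,0]},{"grip": 1,"linear": [223.5,5.5,-8],"rot": [0,0,0]},{"grip": 1,"linear": [223.5,5.5,-8],"rot": [0,0,0]},{"grip": 1,"linear": [223.5,5.5,-8],"rot": [0,0,0]},{"grip": 1,"linear": [223.5,5.5,-8],"rot": [0,0,0]},{"grip": 1,"linear": [223.5,5.5,-8],"rot": [0,0,0]}])

```text
clock: 5.35
position: [663.9, -181.7, 259.6]
ee_rot: [0.864, -0.504, -0.0, 0.0]
contact_force: [0.3, 0.8, -0.7]
gripper_width: 85.5
grasp_force: 0.0
```

```bash
python3 -c "
from h import *
p=shot('wrist');save(p,'w1.png');goto(665,-184,260,-60.5)
for q,z in dict(core=7,bridge=51,ring=15,base=0).items():
  for r in models.tip_of(p,q)[:2]: print(q,np.round(r['pixel'],1),round(r['score'],2),np.round(atz(p,r['pixel'],z),1))
  for r in models.spot_in(p,q)[:1]: print(' rect',np.round(r['rect']),round(r['score'],2))
"
```

```text
linear [3.  0.4 0.1] rot [-0.     0.     0.001] now [ 663.9 -181.2  260.1] a -60.44
core [317.7 183.9] 0.6 [ 665.9 -180.6    7. ]
 rect [545.  48. 640. 175.] 0.25
bridge [320.5 189.1] 0.76 [ 665.4 -185.7   51. ]
 rect [303. 145. 335. 240.] 0.8
 rect [283. 151. 357. 226.] 0.58
```

View pics/w1.png

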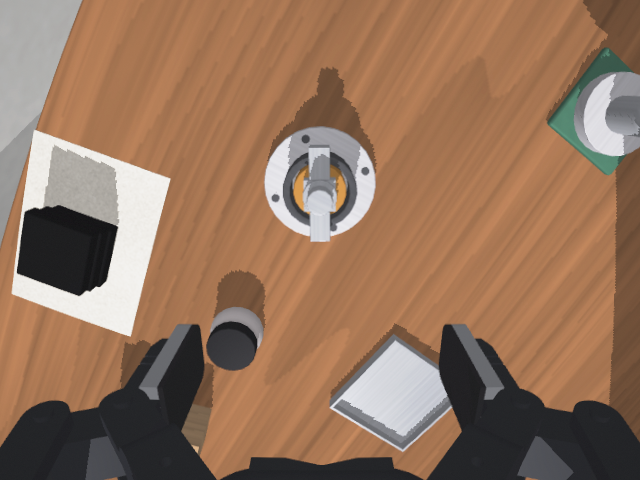

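```bash
cat >> h.py <<'E'
def circ(p,x,y,z,r):
    t=np.linspace(0,2*np.pi,72);return proj(p,np.c_[x+r*np.cos(t),y+r*np.sin(t),0*t+z])
def draw(im,pts,col,k=1,o=(0,0)): cv2.polylines(im,[np.round((pts-o)*k).astype(np.int32)],True,col,1)
E
python3 - <<'E'
from h import *
p=shot('wrist')
for c in [(320.5,183.5)]: print(atz(p,c,15))
print('knob',atz(p,(319.5,200.5),90)); print('bridge ends',atz(p,(319,147),65),atz(p,(320,241),65))
x,y=atz(p,(320.5,183.5),15)[:2]
c=circ(p,x,y,15,55);print(c.min(0),c.max(0))
k=3;o=(250,110);im=cv2.resize(p["frame"][110:260,250:390],None,fx=k,fy=k,interpolation=cv2.INTER_CUBIC)[:,:,::-1].copy()
for z,r,col in[(15,55,(0,0,255)),(51,34,(0,255,0)),(90,11,(255,0,255))]: draw(im,circ(p,x,y,z,r),col,k,o)
a=np.radians(-60.5);B=np.array([[42,9],[-42,9],[-42,-9],[42,-9]])@np.array([[np.cos(a),np.sin(a)],[-np.sin(a),np.cos(a)]])
draw(im,proj(p,np.c_[B+[x,y],[65]*4]),(255,255,0),k,o)
cv2.imwrite('pics/w2.png',im)
E
```

```text
[ 664.85090885 -183.58337241   15.        ]
knob [ 665.89937115 -184.08520665   90.        ]
bridge ends [ 686.22863033 -218.96942476   65.        ] [ 644.12588037 -146.2676858    65.        ]
[264.78779801 126.42666119] [376.24512899 236.39373501]
```

View pics/w2.png

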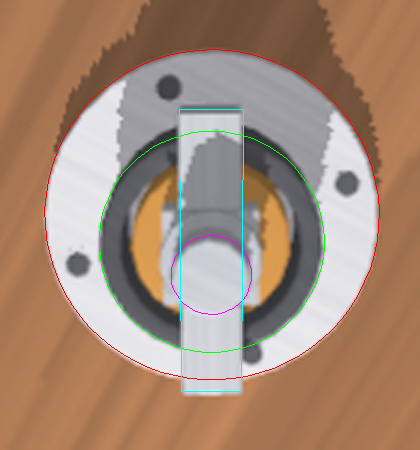

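arm_command(rows=[{"grip": 0.6,"linear": [2.8,0.3,60],"rot": [0,0,0.005]},{"grip": 0.6,"linear": [2.8,0.3,120],"rot": [0,0,0.005]},{"grip": 0.6,"linear": [2.8,0.3,165],"rot": [0,0,0.005]},{"grip": 0.6,"linear": [2.8,0.3,187],"rot": [0,0,0.005]},{"grip": 0.6,"linear": [2.8,0.3,187],"rot": [0,0,0.005]},{"grip": 0.2,"linear": [2.8,0.3,187],"rot": [0,0,0.005]},{"grip": 0.0,"linear": [2.8,0.3,187],"rot": [0,0,0.005]},{"grip": 0.0,"linear": [2.8,0.3,187],"rot": [0,0,0.005]},{"grip": 0.0,"linear": [2.8,0.3,187],"rot": [0,0,0.005]},{"grip": 0.0,"linear": [2.8,0.3,187],"rot": [0,0,0.005]}])

```text
clock: 7.1
position: [665.3, -184.6, 73.1]
ee_rot: [0.863, -0.506, 0.0, -0.0]
contact_force: [0.2, -0.5, 0.0]
gripper_width: -0.1
grasp_force: 0.0
```

```bash
python3 -c "
from h import *
s=arm.read_state();print(s['grasp_force'],s['gripper_width'],s['contact_force'],s['position'])"
```

```text
0.0 -0.1353922577538756 [ 0.24516543 -0.45076044  0.03844428] [ 665.33928719 -184.64613483   73.11035842]
```

```bash
python3 -c "
from h import *
p=shot('wrist');save(p,'w3.png');print(proj(p,[[665.3,-184.6,73],[665.3,-184.6,92]]))
p=shot('side');cv2.imwrite('pics/s3.png',cv2.resize(p['frame'][230:350,330:470,::-1],None,fx=4,fy=4))"
```

```text
[[318.53682981 298.78903675]
 [318.23760465 320.4220818 ]]
```

View pics/w3.png

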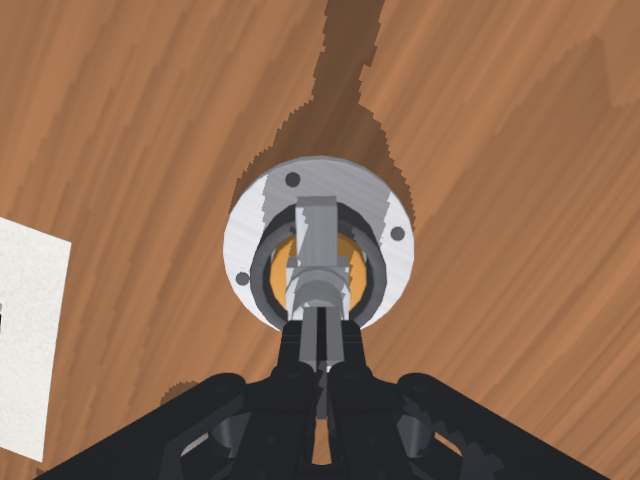

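View pics/s3.png

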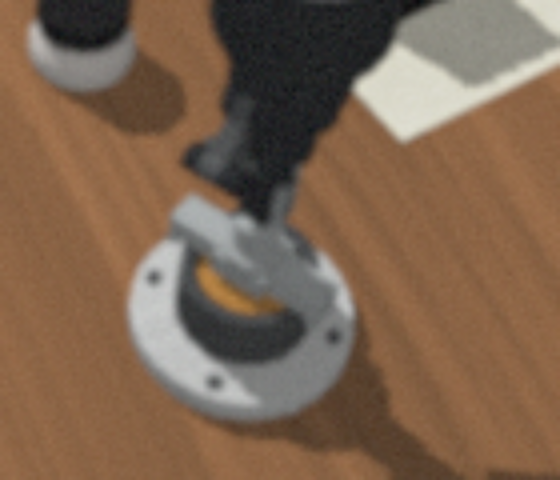

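Run:
```python
from h import *
p=shot('wrist');x,y=665,-184
im=p["frame"][:,:,::-1].copy()
for z,r,col in[(15,55,(0,0,255)),(51,34,(0,255,0)),(90,11,(255,0,255)),(70,11,(255,0,255)),(65,15,(255,255,0)),(70,15,(255,255,0))]: draw(im,circ(p,x,y,z,r),col)
cv2.imwrite('pics/w4.png',cv2.resize(im[150:390,200:440],None,fx=2.5,fy=2.5,interpolation=cv2.INTER_CUBIC))
print(np.round(proj(p,toolT(arm.read_state())[:3,3]),1))
```

```text
[[318.5 298.7]]
```

View pics/w4.png

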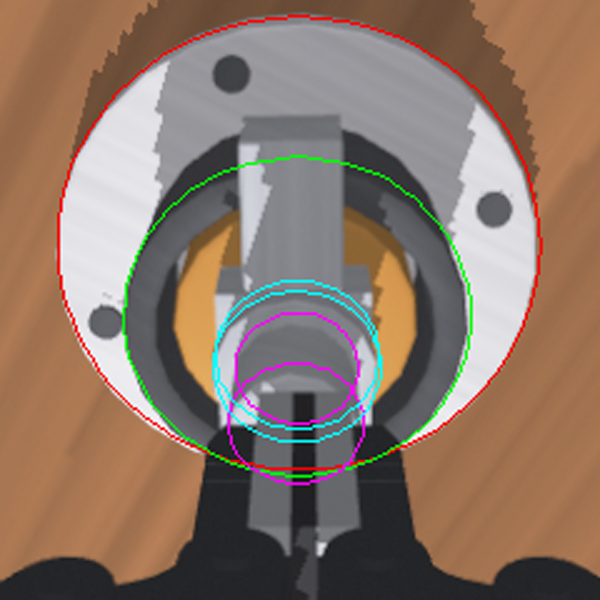

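The fingers shut at about z 97, above the knob. Judging by both wrist pictures, the tips sit about 24 mm behind the reported TCP when shut and about 37 mm when open. I'll reopen and go lower, to TCP z ≈ 50.

arm_command(rows=[{"grip": 0.6,"linear": [0,0,0],"rot": [0,0,0]},{"grip": 0.6,"linear": [0,0,0],"rot": [0,0,0]},{"grip": 0.6,"linear": [0,0,0],"rot": [0,0,0]},{"grip": 0.6,"linear": [0,0,12],"rot": [0,0,0]},{"grip": 0.6,"linear": [0,0,23],"rot": [0,0,0]},{"grip": 0.2,"linear": [0,0,23],"rot": [0,0,0]},{"grip": 0.0,"linear": [0,0,23],"rot": [0,0,0]},{"grip": 0.0,"linear": [0,0,23],"rot": [0,0,0]},{"grip": 0.0,"linear": [0,0,23],"rot": [0,0,0]}])

```text
clock: 8.38
position: [665.2, -184.6, 49.9]
ee_rot: [0.863, -0.506, -0.0, -0.0]
contact_force: [-0.1, -0.4, -2.3]
gripper_width: 19.5
grasp_force: 58.6
```

```bash
python3 -c "
from h import *
print(arm.tcp_to_grasp)
s=arm.read_state();print(s['grasp_force'],s['gripper_width'],s['contact_force'],s['position'])
goto(665,-184,165,-60.2);goto(657,168,165,-60.2)"
```

```text
18.700000000000003
58.638871908187866 19.507935156084965 [-0.07529563 -0.37914774 -2.30263176] [ 665.17570139 -184.61737339   49.8510824 ]
linear [-6.000e-01 -1.000e-01 -1.151e+02] rot [ 0.    0.   -0.01] now [ 665.2 -184.6   49.9] a -60.79
linear [-311.8 -165.  -115.1] rot [ 0.    0.   -0.01] now [ 665.2 -184.6   49.9] a -60.79
```

arm_command(rows=[{"grip": 0,"linear": [0,0,-30],"rot": [0,0,0]},{"grip": 0,"linear": [0,0,-60],"rot": [0,0,0]},{"grip": 0,"linear": [0,0,-90],"rot": [0,0,0]},{"grip": 0,"linear": [0,0,-115],"rot": [0,0,0]},{"grip": 0,"linear": [0,0,-115],"rot": [0,0,0]},{"grip": 0,"linear": [0,0,-115],"rot": [0,0,0]}])

```text
clock: 9.12
position: [664.4, -184.3, 163.4]
ee_rot: [0.863, -0.506, -0.001, 0.0]
contact_force: [-0.5, 0.7, -1.0]
gripper_width: 19.6
grasp_force: 59.2
```

```bash
python3 -c "
from h import *
p=shot('top');print(atz(p,(254.7,203.3),64), 'knob2',atz(p,(130+258/2.15,160+46/2.15),89))
p=shot('wrist');x,y=arm.read_state()['position'][:2]
im=p['frame'][:,:,::-1].copy()
for z in(122,180,185):draw(im,circ(p,x,y,z,{122:6,180:15,185:15}[z]),(0,0,255))
cv2.imwrite('pics/w5.png',cv2.resize(im[170:480,200:440],None,fx=1.9,fy=1.9))
s=arm.read_state();print(s['grasp_force'],s['gripper_width'],s['contact_force']);goto(657,168,165,-60.2)"
```

```text
[664.17909921 167.19226862  64.        ] knob2 [715.67029339 177.49634309  89.        ]
59.16476905345917 19.728867820554903 [ 0.29222361  0.14418656 -2.45282749]
linear [-311.2 -165.6   -1.9] rot [ 0.003  0.002 -0.01 ] now [ 664.3 -184.4  162.8] a -60.79
```

View pics/w5.png

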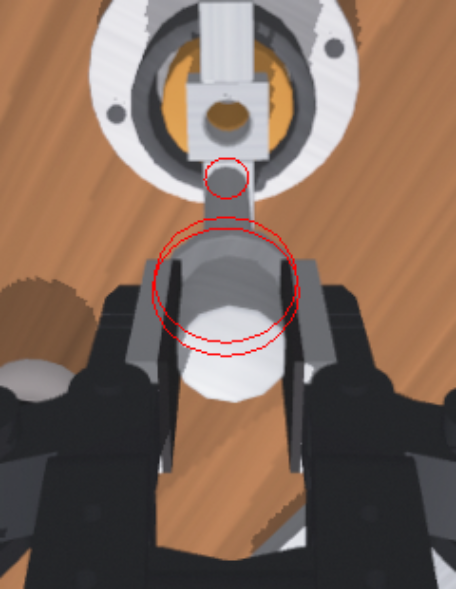

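arm_command(rows=[{"grip": 0,"linear": [-44,-24,-5],"rot": [0,0,0]},{"grip": 0,"linear": [-96,-53,-5],"rot": [0,0,0]},{"grip": 0,"linear": [-148,-81,-5],"rot": [0,0,0]},{"grip": 0,"linear": [-200,-110,-5],"rot": [0,0,0]},{"grip": 0,"linear": [-252,-139,-5],"rot": [0,0,0]},{"grip": 0,"linear": [-290,-160,-5],"rot": [0,0,0]},{"grip": 0,"linear": [-308,-169.5,-5],"rot": [0,0,0]},{"grip": 0,"linear": [-308,-169.5,-5],"rot": [0,0,0]},{"grip": 0,"linear": [-308,-169.5,-5],"rot": [0,0,0]}])

```text
clock: 10.35
position: [662.7, 165.7, 169.3]
ee_rot: [0.862, -0.506, -0.0, 0.001]
contact_force: [0.4, -0.9, -0.7]
gripper_width: 19.8
grasp_force: 59.2
```

```bash
python3 -c "
from h import *
s=arm.read_state();print(s['position'],s['grasp_force'])
p=shot('wrist');save(p,'w6f.png');x,y,z=s['position']
for r in models.tip_of(p,'core_block')[:2]: print(r,atz(p,r['pixel'],0))
im=p['frame'][:,:,::-1].copy()
draw(im,circ(p,x,y,64,12),(0,0,255));draw(im,circ(p,x,y,z-43,6),(255,0,0))
cv2.imwrite('pics/w6.png',im[100:400,150:500])"
```

```text
[662.68312699 165.728109   169.29219693] 59.18492138385773
{'pixel': [320.0, 207.0], 'score': 0.91} [661.25541279 167.4180589    0.        ]
```

View pics/w6.png

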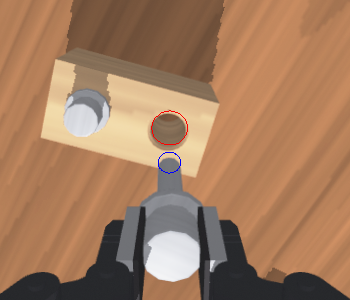

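arm_command(rows=[{"grip": 0,"linear": [-1,-1.4,0],"rot": [0,0,0]},{"grip": 0,"linear": [-1,-1.4,45],"rot": [0,0,0]},{"grip": 0,"linear": [-1,-1.4,75],"rot": [0,0,0]},{"grip": 0,"linear": [-1,-1.4,100],"rot": [0,0,0]},{"grip": 0,"linear": [-1,-1.4,115],"rot": [0,0,0]},{"grip": 0,"linear": [-1,-1.4,119],"rot": [0,0,0]},{"grip": 0,"linear": [-1,-1.4,120],"rot": [0,0,0]},{"grip": 0,"linear": [-1,-1.4,120],"rot": [0,0,0]}])

```text
clock: 11.45
position: [664.3, 168.7, 51.1]
ee_rot: [0.863, -0.506, 0.001, -0.001]
contact_force: [0.3, -0.8, -1.6]
gripper_width: 19.6
grasp_force: 59.2
```

```bash
python3 -c "
from h import *
shot('wrist');s=arm.read_state();print(s['position'],s['contact_force'],R.from_quat(s['ee_rot']).as_matrix()[2],s['clock'])"
```

```text
[664.25409817 168.73110616  51.05483671] [-0.471176   -0.12259918 -2.37910264] [ 2.27354979e-04 -2.02617711e-03 -9.99997921e-01] 11.5
```

arm_command(rows=[{"grip": 0,"linear": [0.8,1.4,0],"rot": [0,0,0]},{"grip": 0,"linear": [0.8,1.4,1.5],"rot": [0,0,0]},{"grip": 0,"linear": [0.8,1.4,1.5],"rot": [0,0,0]},{"grip": 0,"linear": [0.8,1.4,1.5],"rot": [0,0,0]}])

```text
clock: 12.0
position: [662.9, 167.1, 48.7]
ee_rot: [0.863, -0.506, 0.0, -0.0]
contact_force: [0.1, -0.1, -0.1]
gripper_width: 19.1
grasp_force: 59.5
```

arm_command(rows=[{"grip": 0.42,"linear": [0,0,0],"rot": [0,0,0]},{"grip": 0.42,"linear": [0,0,0],"rot": [0,0,0]},{"grip": 0.42,"linear": [0,0,0],"rot": [0,0,0]},{"grip": 0.42,"linear": [0,0,-30],"rot": [0,0,0]},{"grip": 0.42,"linear": [0,0,-70],"rot": [0,0,0]},{"grip": 0.42,"linear": [0,0,-110],"rot": [0,0,0]},{"grip": 0.42,"linear": [0,0,-110],"rot": [0,0,0]}])

```text
clock: 12.88
position: [665.1, 167.9, 163.3]
ee_rot: [0.863, -0.506, 0.003, -0.004]
contact_force: [0.2, -0.1, 0.1]
gripper_width: 36.0
grasp_force: 0.0
```

```bash
python3 -c "
from h import *
p=shot('wrist');s=arm.read_state();print(s['position'],s['contact_force'])
cv2.imwrite('pics/w7.png',cv2.resize(p['frame'][100:300,150:450,::-1],None,fx=2,fy=2))
goto(665,-184,165,-60.2);goto(455,-1,190,-60.2)
"
```

```text
[663.59048697 167.49802827 160.51782955] [-0.26198072 -0.53158631 -1.61028039]
linear [307.5 170.3  -5.2] rot [-0.004 -0.    -0.01 ] now [663.6 167.5 160.5] a -60.78
linear [ 45.2 264.2 -30.6] rot [-0.004 -0.    -0.01 ] now [663.6 167.5 160.5] a -60.78
```

View pics/w7.png

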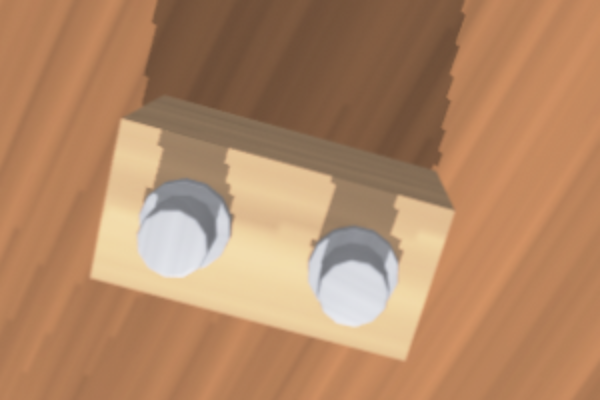

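arm_command(rows=[{"grip": 0.6,"linear": [52,29,-5],"rot": [0,0,0]},{"grip": 0.6,"linear": [104,58,-5],"rot": [0,0,0]},{"grip": 0.6,"linear": [156,87,-5],"rot": [0,0,0]},{"grip": 0.6,"linear": [208,116,-5],"rot": [0,0,0]},{"grip": 0.6,"linear": [260,144,-5],"rot": [0,0,0]},{"grip": 0.6,"linear": [307.5,170.3,10],"rot": [0.004,0,-0.01]},{"grip": 0.6,"linear": [307.5,170.3,40],"rot": [0.004,0,-0.01]},{"grip": 0.6,"linear": [307.5,170.3,70],"rot": [0.004,0,-0.01]},{"grip": 0.6,"linear": [307.5,170.3,80],"rot": [0.004,0,-0.01]},{"grip": 0.6,"linear": [307.5,170.3,80],"rot": [0.004,0,-0.01]}])

```text
clock: 14.18
position: [663.8, -184.2, 77.3]
ee_rot: [0.865, -0.501, 0.0, -0.001]
contact_force: [-0.9, 0.9, 1.8]
gripper_width: 51.5
grasp_force: 0.0
```

```bash
python3 -c "
from h import *
goto(665,-184,30,-60.2)
"
```

```text
linear [ 0.5 -1.1 47.3] rot [-0.002  0.001  0.   ] now [ 663.8 -184.2   77.3] a -60.18
```

arm_command(rows=[{"grip": 0.6,"linear": [0.5,-1.1,20],"rot": [0,0,0]},{"grip": 0.6,"linear": [0.5,-1.1,38],"rot": [0,0,0]},{"grip": 0.6,"linear": [0.5,-1.1,47],"rot": [0,0,0]},{"grip": 0.6,"linear": [0.5,-1.1,47],"rot": [0,0,0]},{"grip": 0.25,"linear": [0.5,-1.1,47],"rot": [0,0,0]},{"grip": 0.1,"linear": [0.5,-1.1,47],"rot": [0,0,0]},{"grip": 0.1,"linear": [0.5,-1.1,47],"rot": [0,0,0]},{"grip": 0.0,"linear": [0.5,-1.1,47],"rot": [0,0,0]},{"grip": 0.0,"linear": [0.5,-1.1,47],"rot": [0,0,0]}])

```text
clock: 15.3
position: [666.3, -184.3, 32.4]
ee_rot: [0.865, -0.501, 0.002, -0.002]
contact_force: [0.6, 1.0, 4.9]
gripper_width: 26.1
grasp_force: 60.2
```

arm_command(rows=[{"grip": 0,"linear": [0,0,-20],"rot": [0,0,0]},{"grip": 0,"linear": [0,0,-60],"rot": [0,0,0]},{"grip": 0,"linear": [0,0,-110],"rot": [0,0,0]},{"grip": 0,"linear": [0,0,-130],"rot": [0,0,0]},{"grip": 0,"linear": [0,0,-130],"rot": [0,0,0]}])

```text
clock: 15.92
position: [665.5, -184.4, 162.2]
ee_rot: [0.865, -0.502, 0.002, -0.002]
contact_force: [-0.5, -0.1, -2.1]
gripper_width: 26.3
grasp_force: 59.6
```

```bash
python3 -c "
from h import *
p=shot('top');print(atz(p,(319.8,286.5),14))
p=shot('wrist');s=arm.read_state();print(s['gripper_width'],s['grasp_force'])
for q in('tray','ring'):
  for r in models.tip_of(p,q)[:1]: print(q,r,atz(p,r['pixel'],0))
goto(457,-2,160,-60.2)
cv2.imwrite('pics/w8.png',p['frame'][:,:,::-1])
"
```

```text
[454.18212771  -4.433128    14.        ]
26.133596449425585 59.5818674803013
linear [-260.9   89.    -0.6] rot [-0.     0.003 -0.   ] now [ 663.8 -184.2  158.6] a -60.22
```

View pics/w8.png

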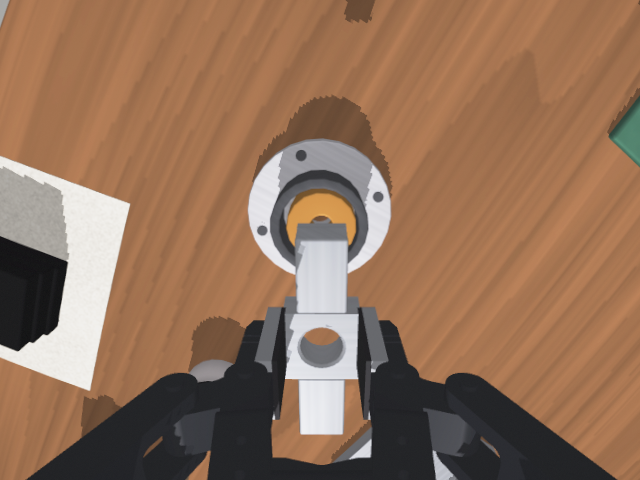

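arm_command(rows=[{"grip": 0,"linear": [-45,15,0],"rot": [0,0,0]},{"grip": 0,"linear": [-95,33,0],"rot": [0,0,0]},{"grip": 0,"linear": [-150,52,0],"rot": [0,0,0]},{"grip": 0,"linear": [-205,71,0],"rot": [0,0,0]},{"grip": 0,"linear": [-245,86,0],"rot": [0,0,0]},{"grip": 0,"linear": [-261,91,0],"rot": [0,0,0]},{"grip": 0,"linear": [-261,91,40],"rot": [0,0,0]},{"grip": 0,"linear": [-261,91,80],"rot": [0,0,0]},{"grip": 0,"linear": [-261,91,100],"rot": [0,0,0]},{"grip": 0,"linear": [-261,91,100],"rot": [0,0,0]}])

```text
clock: 17.38
position: [456.0, -3.6, 59.1]
ee_rot: [0.865, -0.502, -0.001, 0.0]
contact_force: [0.0, 0.4, -2.1]
gripper_width: 26.2
grasp_force: 59.6
```

```bash
python3 -c "
from h import *
shot('wrist');p=shot('wrist');s=arm.read_state();print(s['gripper_width'],s['grasp_force'],s['position'])
g=cv2.cvtColor(p['frame'],cv2.COLOR_RGB2GRAY)
for r in models.spot_in(p,'tray')[:1]+models.tip_of(p,'tray')[:1]: print(r)
for r in models.tip_of(p,'tray')[:1]: print(atz(p,r['pixel'],0))
t=shot('top')
for r in models.spot_in(t,'tray')[:1]+models.tip_of(t,'bridge')[:1]: print(r)
t=shot('side')
for r in models.tip_of(t,'tray')[:1]: print(r,atz(t,r['pixel'],0))
goto(455,-3,-9,-60.2)
cv2.imwrite('pics/w9.png',p['frame'][:,:,::-1])
"
```

```text
26.165869970834763 59.56812203221489 [457.75794374  -3.04325387  61.21703438]
{'rect': [175.0, 103.5, 480.4, 388.8], 'score': 0.73}
{'pixel': [260.5, 272.2], 'score': 0.72} [452.36578253   5.59879277   0.        ]
linear [-1.   2.3 70.5] rot [-0.005 -0.    -0.   ] now [457.1  -2.9  61.5] a -60.2
```

View pics/w9.png

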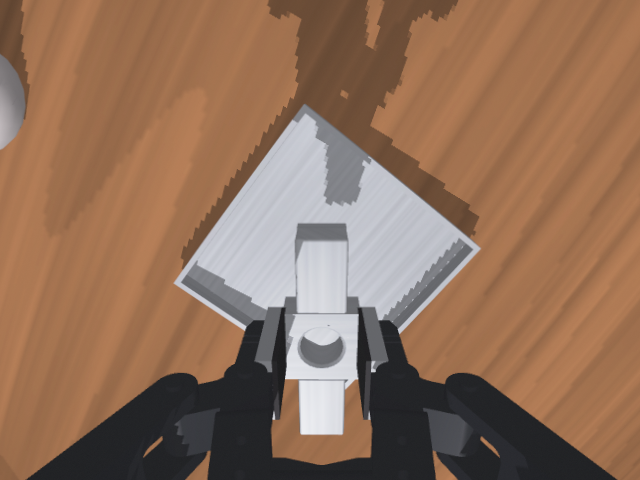

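```bash
python3 -c "
from h import *
p=shot('wrist');A=[atz(p,c,14) for c in((177,283),(480,248),(305,105))];print(np.round(A,1));c=(A[0]+A[1])/2;print(c)
goto(c[0],c[1],-9,-60.2)
"
```

```text
[[519.6  49.9  14. ]
 [384.3 -52.2  14. ]
 [503.3 -69.4  14. ]]
[451.94337627  -1.14942492  14.        ]
linear [-4.1  3.9 70.4] rot [-0.005 -0.    -0.   ] now [457.   -2.9  61.4] a -60.2
```

arm_command(rows=[{"grip": 0,"linear": [-4,4,30],"rot": [0,0,0]},{"grip": 0,"linear": [-4,4,52],"rot": [0,0,0]},{"grip": 0,"linear": [-4,4,64],"rot": [0,0,0]},{"grip": 0,"linear": [-4,4,69],"rot": [0,0,0]},{"grip": 0,"linear": [-4,4,71],"rot": [0,0,0]},{"grip": 0,"linear": [-4,4,71],"rot": [0,0,0]}])

```text
clock: 18.68
position: [452.1, -1.3, -9.6]
ee_rot: [0.865, -0.502, 0.001, -0.002]
contact_force: [0.2, 0.5, -2.0]
gripper_width: 26.2
grasp_force: 59.6
```

arm_command(rows=[{"grip": 0,"linear": [0,0,1.5],"rot": [0,0,0]},{"grip": 0,"linear": [0,0,1.5],"rot": [0,0,0]}])

```text
clock: 18.92
position: [452.3, -1.2, -10.7]
ee_rot: [0.865, -0.501, 0.002, -0.002]
contact_force: [-1.7, 0.2, 4.2]
gripper_width: 26.1
grasp_force: 60.2
```

arm_command(rows=[{"grip": 0.55,"linear": [0,0,0],"rot": [0,0,0]},{"grip": 0.55,"linear": [0,0,0],"rot": [0,0,0]},{"grip": 0.55,"linear": [0,0,0],"rot": [0,0,0]},{"grip": 0.55,"linear": [0,0,-40],"rot": [0,0,0]},{"grip": 0.55,"linear": [0,0,-95],"rot": [0,0,0]},{"grip": 1,"linear": [0,0,-140],"rot": [0,0,0]},{"grip": 1,"linear": [0,0,-140],"rot": [0,0,0]}])

```text
clock: 19.8
position: [453.7, -0.9, 132.1]
ee_rot: [0.865, -0.501, 0.004, -0.005]
contact_force: [-0.2, 0.1, -0.7]
gripper_width: 80.9
grasp_force: 0.0
```

```bash
python3 -c "
from h import *
t=shot('side')
for r in models.tip_of(t,'bridge')[:1]: print(r,atz(t,r['pixel'],8))
s=arm.read_state();print(s['gripper_width'])
goto(665,-184,100,-60.2)
"
```

```text
{'pixel': [257.6, 272.4], 'score': 0.74} [445.6098705    0.96768135   8.        ]
85.0656436216361
linear [264.7 -95.3  28.7] rot [-0.004  0.    -0.001] now [450.7  -1.6 128.4] a -60.23
```

arm_command(rows=[{"grip": 1,"linear": [50,-18,-10],"rot": [0,0,0]},{"grip": 1,"linear": [105,-38,-10],"rot": [0,0,0]},{"grip": 1,"linear": [160,-58,-10],"rot": [0,0,0]},{"grip": 1,"linear": [215,-78,0],"rot": [0,0,0]},{"grip": 1,"linear": [250,-90,20],"rot": [0,0,0]},{"grip": 1,"linear": [264.7,-95.3,29],"rot": [-0.004,0,0]},{"grip": 1,"linear": [264.7,-95.3,29],"rot": [-0.004,0,0]},{"grip": 1,"linear": [264.7,-95.3,29],"rot": [-0.004,0,0]}])

```text
clock: 20.9
position: [664.9, -183.0, 100.2]
ee_rot: [0.865, -0.501, -0.0, 0.0]
contact_force: [0.8, 0.6, -0.5]
gripper_width: 85.5
grasp_force: 0.0
```

```bash
python3 -c "
from h import *
shot('wrist');p=shot('wrist')
f=p['frame'].astype(int);m=((f[...,0]-f[...,2])>70)&(f[...,0]>150)
# amber: high saturation; ring: dark grey
hsv=cv2.cvtColor(p['frame'],cv2.COLOR_RGB2HSV);am=((hsv[...,1]>170)&(hsv[...,2]>140)).astype(np.uint8)
n,l,st,c=cv2.connectedComponentsWithStats(am);i=1+st[1:,4].argmax();print(st[i],c[i])
for r in models.spot_in(p,'ring')[:1]+models.spot_in(p,'casting')[:1]: print(r)
q=circ(p,665,-184,51,34);print('pred ring',q.min(0),q.max(0));q=circ(p,665,-184,47,24.5);print('pred cast',q.min(0),q.max(0))
goto(665,-184,0,-60.2)
"
```

```text
Traceback (most recent call last):
ValueError: attempt to get argmax of an empty sequence
```

```bash
python3 -c "
from h import *
p=shot('wrist')
for q in('ring','casting'):
  for r in models.spot_in(p,q)[:1]+models.tip_of(p,q)[:1]: print(q,r)
  for r in models.tip_of(p,q)[:1]: print(atz(p,r['pixel'],15))
q=circ(p,665,-184,51,34);print('pred ring',q.min(0),q.max(0));q=circ(p,665,-184,47,24.5);print('pred cast',q.min(0),q.max(0))
goto(665,-184,0,-60.2);save(p,'w10f.png')
hsv=cv2.cvtColor(p['frame'],cv2.COLOR_RGB2HSV)
x,y=np.round(proj(p,[665-.497*-18,-184-.868*18*1,47])[0]).astype(int);print(hsv[y,x-40:x+40:8])
"
```

```text
ring {'rect': [259.3, 185.1, 382.0, 311.7], 'score': 0.76}
casting {'rect': [279.0, 211.3, 367.7, 295.3], 'score': 0.68}
casting {'pixel': [320.2, 239.2], 'score': 0.66}
[ 664.1197299  -181.72052878   15.        ]
pred ring [258.98607865 195.6211285 ] [382.33926454 310.94055985]
pred cast [276.93655118 211.14567924] [364.41847397 293.07743025]
linear [ -0.    0.6 100.3] rot [-0. -0.  0.] now [ 665.5 -183.7  100.3] a -60.19
[[116  17 104]
 [ 16 155 112]
 [ 17 159 127]
 [ 16 160 213]
 [ 16 161 214]
 [ 16 160 214]
 [ 16 161 214]
 [ 16 160 213]
 [ 16 160 195]
 [ 15 124 109]]
```

arm_command(rows=[{"grip": 1,"linear": [0,0.6,40],"rot": [0,0,0]},{"grip": 1,"linear": [0,0.6,75],"rot": [0,0,0]},{"grip": 1,"linear": [0,0.6,97],"rot": [0,0,0]},{"grip": 1,"linear": [0,0.6,103],"rot": [0,0,0]},{"grip": 1,"linear": [0,0.6,103],"rot": [0,0,0]},{"grip": 0.7,"linear": [0,0.6,103],"rot": [0,0,0]},{"grip": 0.5,"linear": [0,0.6,103],"rot": [0,0,0]},{"grip": 0.3,"linear": [0,0.6,103],"rot": [0,0,0]},{"grip": 0,"linear": [0,0.6,103],"rot": [0,0,0]},{"grip": 0,"linear": [0,0.6,103],"rot": [0,0,0]}])

```text
clock: 22.6
position: [666.8, -184.3, -0.6]
ee_rot: [0.865, -0.501, 0.002, -0.001]
contact_force: [-0.1, 1.1, 6.6]
gripper_width: 66.9
grasp_force: 67.7
```

```bash
python3 -c "
from h import *
s=arm.read_state();print(s['position'],s['contact_force'],s['gripper_width'],s['grasp_force'])
"
```

```text
[ 6.66755129e+02 -1.84331862e+02 -6.16867242e-01] [-0.14356179  1.13768911  6.5789235 ] 66.92868359457684 67.74659609422088
```

arm_command(rows=[{"grip": 0,"linear": [0,0,-20],"rot": [0,0,0]},{"grip": 0,"linear": [0,0,-50],"rot": [0,0,0]},{"grip": 0,"linear": [0,0,-80],"rot": [0,0,0]},{"grip": 0,"linear": [0,50,-110],"rot": [0,0,0]},{"grip": 0,"linear": [2,100,-115],"rot": [0,0,0]},{"grip": 0,"linear": [4,155,-115],"rot": [0,0,0]},{"grip": 0,"linear": [6,210,-115],"rot": [0,0,0]},{"grip": 0,"linear": [8,260,-115],"rot": [0,0,0]},{"grip": 0,"linear": [10,289,-115],"rot": [0,0,0]},{"grip": 0,"linear": [10,289,-115],"rot": [0,0,0]}])

```text
clock: 23.85
position: [416.5, -336.9, 112.1]
ee_rot: [0.864, -0.503, -0.001, -0.0]
contact_force: [1.1, 0.8, -4.2]
gripper_width: 66.5
grasp_force: 68.9
```

```bash
python3 -c "
from h import *
shot('wrist');p=shot('wrist');s=arm.read_state();print(s['position'],s['gripper_width'],s['grasp_force'])
for r in models.tip_of(p,'spindle')[:1]+models.spot_in(p,'spindle')[:1]: print(r)
x,y=451,-389
for r in models.tip_of(p,'spindle')[:1]: x,y=atz(p,r['pixel'],0)[:2];print(x,y)
im=p['frame'][:,:,::-1].copy()
draw(im,circ(p,x,y,28,40),(0,0,255));draw(im,circ(p,x,y,28,18),(255,0,0))
cv2.imwrite('pics/w11.png',im)
"
```

```text
[ 418.98955383 -336.49937811  112.2181626 ] 66.81175726461422 68.93945451825857
{'pixel': [315.7, 131.5], 'score': 0.57}
451.1633266212117 -390.0674915034948
```

View pics/w11.png

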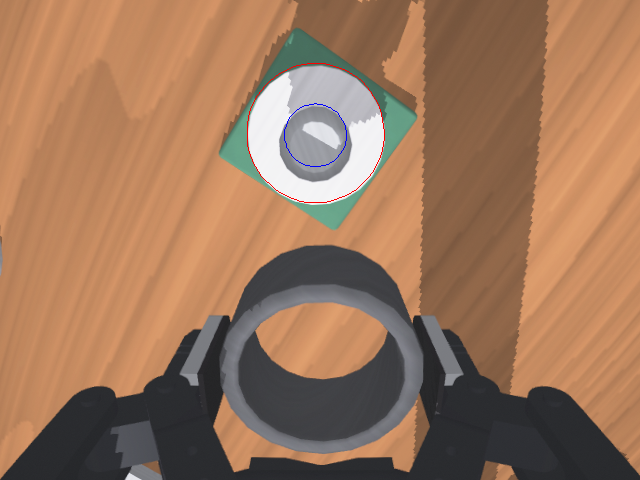

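arm_command(rows=[{"grip": 0,"linear": [30,-1,0],"rot": [0,0,0]},{"grip": 0,"linear": [55,-2,0],"rot": [0,0,0]},{"grip": 0,"linear": [63,-2,0],"rot": [0,0,0]},{"grip": 0,"linear": [63,-2,0],"rot": [0,0,0]},{"grip": 0,"linear": [63,-2,0],"rot": [0,0,0]},{"grip": 0,"linear": [63,-2,20],"rot": [0,0,0]},{"grip": 0,"linear": [63,-2,35],"rot": [0,0,0]},{"grip": 0,"linear": [63,-2,35],"rot": [0,0,0]}])

```text
clock: 25.1
position: [450.9, -389.3, 75.4]
ee_rot: [0.865, -0.502, -0.002, 0.0]
contact_force: [-0.1, -0.4, -3.9]
gripper_width: 66.8
grasp_force: 68.8
```

```bash
python3 -c "
from h import *
s=arm.read_state();print(s['contact_force']);goto(452,-390,14,-60.2)
"
```

```text
[-0.12147054 -0.35521303 -3.87469657]
linear [ 1.4 -0.7 61.4] rot [ 0.002  0.003 -0.   ] now [ 450.9 -389.3   75.4] a -60.2
```

arm_command(rows=[{"grip": 0,"linear": [1,-0.5,15],"rot": [0,0,0]},{"grip": 0,"linear": [1,-0.5,32],"rot": [0,0,0]},{"grip": 0,"linear": [1,-0.5,48],"rot": [0,0,0]},{"grip": 0,"linear": [1,-0.5,56],"rot": [0,0,0]},{"grip": 0,"linear": [1,-0.5,60],"rot": [0,0,0]},{"grip": 0,"linear": [1,-0.5,61.5],"rot": [0,0,0]},{"grip": 0,"linear": [1,-0.5,61.5],"rot": [0,0,0]}])

```text
clock: 25.98
position: [453.4, -391.0, 15.8]
ee_rot: [0.865, -0.502, 0.0, 0.0]
contact_force: [-0.6, 0.1, -3.9]
gripper_width: 66.6
grasp_force: 68.9
```

arm_command(rows=[{"grip": 0,"linear": [0,0,2],"rot": [0,0,0]},{"grip": 0,"linear": [0,0,3],"rot": [0,0,0]},{"grip": 0,"linear": [0,0,3],"rot": [0,0,0]}])

```text
clock: 26.35
position: [453.2, -390.8, 12.5]
ee_rot: [0.865, -0.502, 0.0, 0.0]
contact_force: [0.6, -0.5, -3.2]
gripper_width: 66.3
grasp_force: 69.0
```

arm_command(rows=[{"grip": 0,"linear": [0,0,1],"rot": [0,0,0]},{"grip": 0,"linear": [0,0,1],"rot": [0,0,0]}])

```text
clock: 26.6
position: [453.2, -390.9, 12.5]
ee_rot: [0.865, -0.501, 0.0, 0.0]
contact_force: [-2.3, 2.3, 4.0]
gripper_width: 66.5
grasp_force: 69.8
```

Contact: the ring sits on the stored ring. I'll release it and go up.

arm_command(rows=[{"grip": 1,"linear": [0,0,0],"rot": [0,0,0]},{"grip": 1,"linear": [0,0,0],"rot": [0,0,0]},{"grip": 1,"linear": [0,0,0],"rot": [0,0,0]},{"grip": 1,"linear": [0,0,-20],"rot": [0,0,0]},{"grip": 1,"linear": [0,0,-60],"rot": [0,0,0]},{"grip": 1,"linear": [0,0,-100],"rot": [0,0,0]},{"grip": 1,"linear": [0,0,-115],"rot": [0,0,0]},{"grip": 1,"linear": [0,0,-115],"rot": [0,0,0]}])

```text
clock: 27.6
position: [453.5, -390.9, 127.0]
ee_rot: [0.865, -0.502, 0.001, -0.0]
contact_force: [0.2, 0.4, -1.2]
gripper_width: 85.4
grasp_force: 0.0
```

```bash
python3 -c "
from h import *
shot('wrist');p=shot('wrist')
for r in models.tip_of(p,'ring')[:1]: print(r,atz(p,r['pixel'],28))
for r in models.spot_in(p,'ring')[:1]: print(r)
q=np.vstack([circ(p,452,-390,64,34),circ(p,452,-390,28,34)]);print(q.min(0),q.max(0))
goto(664.5,-182,110,-60.2)
"
```

```text
{'rect': [263.6, 184.3, 380.0, 304.9], 'score': 0.69}
[260.96892011 180.80525292] [378.72368503 303.84629301]
linear [ -75.2 -287.7   14.2] rot [ 0.002  0.003 -0.   ] now [ 452.2 -390.2  124.4] a -60.22
```

arm_command(rows=[{"grip": 1,"linear": [-15,-55,0],"rot": [0,0,0]},{"grip": 1,"linear": [-30,-112,0],"rot": [0,0,0]},{"grip": 1,"linear": [-45,-170,0],"rot": [0,0,0]},{"grip": 1,"linear": [-60,-228,0],"rot": [0,0,0]},{"grip": 1,"linear": [-72,-275,0],"rot": [0,0,0]},{"grip": 1,"linear": [-75.2,-287.7,14],"rot": [0,0,0]},{"grip": 1,"linear": [-75.2,-287.7,14],"rot": [0,0,0]},{"grip": 1,"linear": [-75.2,-287.7,14],"rot": [0,0,0]}])

```text
clock: 28.8
position: [664.3, -183.7, 111.8]
ee_rot: [0.865, -0.502, -0.001, 0.001]
contact_force: [-0.1, -0.5, 1.0]
gripper_width: 85.7
grasp_force: 0.0
```

```bash
python3 -c "
from h import *
shot('wrist');p=shot('wrist')
hsv=cv2.cvtColor(p['frame'],cv2.COLOR_RGB2HSV);am=((abs(hsv[...,0].astype(int)-16)<3)&(hsv[...,1]>145)&(hsv[...,2]>100)).astype(np.uint8)
am=am[100:330,230:420].copy();n,l,st,c=cv2.connectedComponentsWithStats(am);i=1+st[1:,4].argmax();print(st[i]+[230,100,0,0,0])
for r in models.spot_in(p,'casting')[:1]+models.tip_of(p,'casting')[:1]: print(r)
for r in models.tip_of(p,'casting')[:1]: print(atz(p,r['pixel'],15))
q=np.vstack([circ(p,664.5,-183,47,24.5),circ(p,664.5,-183,15,24.5)]);print(q.min(0),q.max(0))
goto(664.5,-183,-6,-60.2)
"
```

```text
[ 281  200   81   88 5390]
{'rect': [284.0, 204.7, 364.3, 288.8], 'score': 0.95}
{'pixel': [323.3, 236.0], 'score': 0.9}
[ 660.5548236  -182.32798724   15.        ]
[276.52119915 195.8311889 ] [360.12428953 287.12546617]
linear [ -0.8   0.4 119.1] rot [-0.001 -0.001 -0.001] now [ 665.1 -183.5  113.1] a -60.28
```

arm_command(rows=[{"grip": 1,"linear": [-1.5,2,50],"rot": [0,0,0]},{"grip": 1,"linear": [-1.5,2,90],"rot": [0,0,0]},{"grip": 1,"linear": [-1.5,2,113],"rot": [0,0,0]},{"grip": 1,"linear": [-1.5,2,119],"rot": [0,0,0]},{"grip": 0.8,"linear": [-1.5,2,119],"rot": [0,0,0]},{"grip": 0.5,"linear": [-1.5,2,119],"rot": [0,0,0]},{"grip": 0.4,"linear": [-1.5,2,119],"rot": [0,0,0]},{"grip": 0.3,"linear": [-1.5,2,119],"rot": [0,0,0]},{"grip": 0.2,"linear": [-1.5,2,119],"rot": [0,0,0]},{"grip": 0.2,"linear": [-1.5,2,119],"rot": [0,0,0]}])

```text
clock: 30.3
position: [664.5, -182.5, -4.4]
ee_rot: [0.865, -0.501, 0.002, -0.001]
contact_force: [0.1, 0.5, 5.2]
gripper_width: 47.4
grasp_force: 62.2
```

arm_command(rows=[{"grip": 0.2,"linear": [0,0,-20],"rot": [0,0,0]},{"grip": 0.2,"linear": [0,0,-60],"rot": [0,0,0]},{"grip": 0.2,"linear": [0,0,-110],"rot": [0,0,0]},{"grip": 0.2,"linear": [0,0,-150],"rot": [0,0,0]},{"grip": 0.2,"linear": [0,0,-150],"rot": [0,0,0]}])

```text
clock: 30.92
position: [665.3, -182.7, 149.3]
ee_rot: [0.865, -0.501, 0.005, -0.002]
contact_force: [1.0, -0.4, -1.1]
gripper_width: 47.4
grasp_force: 61.8
```

```bash
python3 -c "
from h import *
s=arm.read_state();print(s['position'],s['grasp_force'],s['gripper_width'],s['contact_force'])
for n in('top','side'):
  p=shot(n)
  for r in models.tip_of(p,'scale')[:1]: print(n,r,atz(p,r['pixel'],0))
goto(437,366,145,-60.2)
"
```

```text
[ 665.29958142 -182.70357059  149.30308971] 61.80792544037104 47.36492017800024 [ 1.04388419 -0.44457278 -1.12840694]
top {'pixel': [183.6, 291.5], 'score': 0.85} [434.60818893 359.04122111   0.        ]
side {'pixel': [219.5, 174.2], 'score': 0.76} [438.14249649 366.47957443   0.        ]
linear [-587.4  -77.1   -2. ] rot [ 0.002  0.002 -0.   ] now [ 661.8 -182.1  141.9] a -60.23
```

arm_command(rows=[{"grip": 0.2,"linear": [-40,-5,-5],"rot": [0,0,0]},{"grip": 0.2,"linear": [-90,-11,-5],"rot": [0,0,0]},{"grip": 0.2,"linear": [-145,-17,-5],"rot": [0,0,0]},{"grip": 0.2,"linear": [-200,-24,-5],"rot": [0,0,0]},{"grip": 0.2,"linear": [-255,-30,-5],"rot": [0,0,0]},{"grip": 0.2,"linear": [-310,-37,-5],"rot": [0,0,0]},{"grip": 0.2,"linear": [-365,-43,-5],"rot": [0,0,0]},{"grip": 0.2,"linear": [-420,-50,-5],"rot": [0,0,0]},{"grip": 0.2,"linear": [-475,-56,-5],"rot": [0,0,0]},{"grip": 0.2,"linear": [-525,-62,-5],"rot": [0,0,0]}])

```text
clock: 32.38
position: [454.3, 305.1, 147.1]
ee_rot: [0.865, -0.501, -0.0, 0.001]
contact_force: [0.7, 0.4, -1.2]
gripper_width: 47.6
grasp_force: 61.8
```

```bash
python3 -c "
from h import *
s=arm.read_state();print(s['grasp_force'])
goto(407,418,145,-60.2)
"
```

```text
61.79877642542124
linear [-121.4  -15.1    1.9] rot [ 0.003 -0.001  0.   ] now [454.3 305.1 147.1] a -60.18
```

arm_command(rows=[{"grip": 0.2,"linear": [-50,-6,0],"rot": [0,0,0]},{"grip": 0.2,"linear": [-95,-12,0],"rot": [0,0,0]},{"grip": 0.2,"linear": [-121,-15,0],"rot": [0,0,0]},{"grip": 0.2,"linear": [-121,-15,0],"rot": [0,0,0]},{"grip": 0.2,"linear": [-121,-15,0],"rot": [0,0,0]}])

```text
clock: 33.0
position: [408.8, 415.5, 147.7]
ee_rot: [0.865, -0.502, -0.0, 0.001]
contact_force: [-0.5, -0.1, -1.4]
gripper_width: 47.6
grasp_force: 61.8
```

```bash
python3 -c "
from h import *
shot('wrist');p=shot('wrist');im=p['frame'][:,:,::-1].copy()
for r in models.tip_of(p,'scale')[:1]:
  c=atz(p,r['pixel'],0);print(r,c,proj(p,[c[0],c[1],46]));draw(im,circ(p,c[0],c[1],46,56),(0,0,255));draw(im,circ(p,c[0],c[1],46,3),(255,0,0))
for x in(437,):draw(im,circ(p,437,366,46,56),(255,0,255))
cv2.imwrite('pics/w12.png',im)
"
```

```text
{'pixel': [322.6, 135.4], 'score': 0.83} [435.35612029 364.38757819   0.        ] [[322.91184778 141.88211457]]
```

View pics/w12.png

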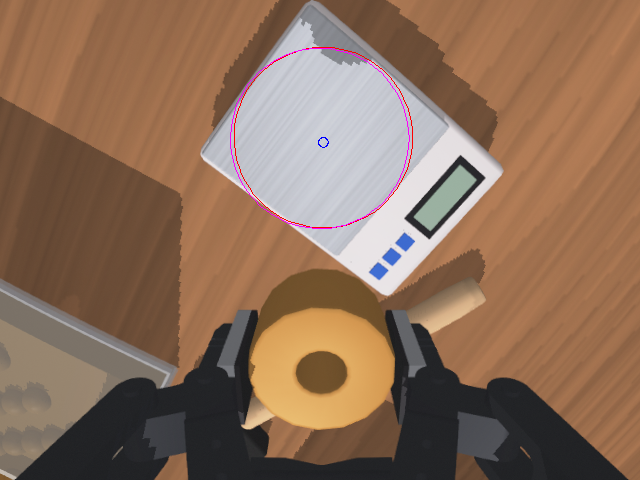

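```bash
python3 -c "
from h import *
p=shot('wrist');T=np.linalg.inv(p['E'])
c=np.array([435.4,364.4]);g=cv2.GaussianBlur(p['frame'],(3,3),0).astype(np.float32)
# scale axis angle from display edge px
a,b=atz(p,(448,122),46)[:2],atz(p,(335,255),46)[:2];d=(b-a)/np.hypot(*(b-a));print(a,b,np.degrees(np.arctan2(d[1],d[0])),np.hypot(*(b-a)))
n=np.array([-d[1],d[0]])
for nm,v,w in(('n+',n,d),('n-',-n,d),('d+',d,n),('d-',-d,n)):
  out=[]
  for r in range(44,72):
    q=np.array([np.r_[c+v*r+w*k,46] for k in np.linspace(-25,25,11)]);u=proj(p,q).astype(np.float32)
    m=cv2.remap(g,u[None,:,0],u[None,:,1],cv2.INTER_LINEAR)[0];out.append(np.median(m,axis=0))
  out=np.array(out);print(nm,v.round(2),list(zip(range(44,72),out.astype(int).tolist())))
goto(437,366,147,-60.2)
"
```

```text
[374.20876784 314.78818359] [390.83096441 426.31739592] 81.52309445997763 112.76108647091411
n+ [-0.99  0.15] [(44, [195, 198, 206]), (45, [198, 201, 209]), (46, [199, 202, 210]), (47, [197, 199, 207]), (48, [196, 199, 207]), (49, [196, 198, 206]), (50, [195, 198, 206]), (51, [195, 198, 206]), (52, [191, 193, 201]), (53, [188, 190, 198]), (54, [189, 191, 198]), (55, [200, 199, 205]), (56, [223, 219, 222]), (57, [231, 226, 228]), (58, [232, 227, 229]), (59, [232, 227, 229]), (60, [232, 227, 229]), (61, [232, 227, 229]), (62, [232, 227, 229]), (63, [232, 227, 228]), (64, [232, 227, 228]), (65, [232, 227, 228]), (66, [232, 227, 228]), (67, [231, 227, 228]), (68, [231, 227, 228]), (69, [231, 227, 228]), (70, [231, 227, 228]), (71, [231, 226, 227])]
n- [ 0.99 -0.15] [(44, [195, 198, 206]), (45, [200, 202, 211]), (46, [201, 203, 212]), (47, [201, 203, 211]), (48, [197, 199, 207]), (49, [195, 198, 205]), (50, [194, 196, 204]), (51, [195, 197, 205]), (52, [195, 197, 205]), (53, [192, 195, 203]), (54, [192, 194, 202]), (55, [181, 184, 191]), (56, [150, 150, 156]), (57, [143, 138, 141]), (58, 
[... 961 characters left out ...]
99, 201, 210]), (45, [199, 202, 210]), (46, [196, 199, 207]), (47, [196, 199, 207]), (48, [196, 198, 207]), (49, [196, 198, 207]), (50, [195, 198, 206]), (51, [196, 198, 206]), (52, [195, 198, 206]), (53, [193, 195, 204]), (54, [195, 198, 206]), (55, [193, 195, 204]), (56, [181, 184, 192]), (57, [146, 147, 152]), (58, [143, 140, 143]), (59, [151, 145, 148]), (60, [149, 144, 146]), (61, [139, 132, 132]), (62, [116, 93, 79]), (63, [109, 78, 56]), (64, [108, 77, 55]), (65, [108, 77, 54]), (66, [108, 76, 54]), (67, [108, 77, 55]), (68, [107, 76, 55]), (69, [108, 77, 55]), (70, [108, 77, 55]), (71, [107, 77, 55])]
linear [56.8  0.5  1.5] rot [ 0.    -0.    -0.002] now [409.3 415.6 148.5] a -60.29
```

arm_command(rows=[{"grip": 0.2,"linear": [30,2,0],"rot": [0,0,0]},{"grip": 0.2,"linear": [52,3,0],"rot": [0,0,0]},{"grip": 0.2,"linear": [59,3.4,15],"rot": [0,0,0]},{"grip": 0.2,"linear": [59,3.4,50],"rot": [0,0,0]},{"grip": 0.2,"linear": [59,3.4,85],"rot": [0,0,0]},{"grip": 0.2,"linear": [59,3.4,105],"rot": [0,0,0]},{"grip": 0.2,"linear": [59,3.4,114],"rot": [0,0,0]},{"grip": 0.2,"linear": [59,3.4,116],"rot": [0,0,0]},{"grip": 0.2,"linear": [59,3.4,116],"rot": [0,0,0]}])

```text
clock: 34.33
position: [435.5, 364.2, 33.0]
ee_rot: [0.865, -0.501, 0.0, -0.001]
contact_force: [0.3, 1.0, -0.3]
gripper_width: 47.7
grasp_force: 61.8
```

```bash
python3 -c "
from h import *
s=arm.read_state();print(s['contact_force']);goto(435.5,363,26.6,-60.2)
"
```

```text
[ 0.28909092  1.00359109 -0.2545412 ]
linear [1.  0.6 6.4] rot [-0.001  0.     0.   ] now [435.5 364.2  33. ] a -60.2
```

arm_command(rows=[{"grip": 0.2,"linear": [1,0.6,2],"rot": [0,0,0]},{"grip": 0.2,"linear": [1,0.6,3.5],"rot": [0,0,0]},{"grip": 0.2,"linear": [1,0.6,4.7],"rot": [0,0,0]},{"grip": 0.2,"linear": [1,0.6,5.3],"rot": [0,0,0]},{"grip": 0.2,"linear": [1,0.6,5.3],"rot": [0,0,0]}])

```text
clock: 34.95
position: [435.1, 362.5, 27.0]
ee_rot: [0.865, -0.502, 0.0, 0.0]
contact_force: [1.1, -0.0, -1.6]
gripper_width: 47.3
grasp_force: 61.8
```

arm_command(rows=[{"grip": 0.2,"linear": [0,0,0.3],"rot": [0,0,0]},{"grip": 0.2,"linear": [0,0,0.6],"rot": [0,0,0]},{"grip": 0.2,"linear": [0,0,0.6],"rot": [0,0,0]}])

```text
clock: 35.33
position: [435.2, 362.6, 26.6]
ee_rot: [0.865, -0.502, 0.0, -0.0]
contact_force: [-1.4, 0.4, 0.7]
gripper_width: 47.4
grasp_force: 62.0
```

arm_command(rows=[{"grip": 0.2,"linear": [0,0,0.4],"rot": [0,0,0]},{"grip": 0.2,"linear": [0,0,0.4],"rot": [0,0,0]}])

```text
clock: 35.58
position: [435.1, 362.6, 26.6]
ee_rot: [0.865, -0.501, 0.0, -0.0]
contact_force: [-1.8, -1.6, 5.5]
gripper_width: 47.3
grasp_force: 62.3
```

The force has risen to 5.5 N, so the casting is on the pan. I'll release it and go straight up.

arm_command(rows=[{"grip": 0.7,"linear": [0,0,0],"rot": [0,0,0]},{"grip": 0.9,"linear": [0,0,0],"rot": [0,0,0]},{"grip": 1,"linear": [0,0,0],"rot": [0,0,0]},{"grip": 1,"linear": [0,0,0],"rot": [0,0,0]},{"grip": 1,"linear": [0,0,-25],"rot": [0,0,0]},{"grip": 1,"linear": [0,0,-65],"rot": [0,0,0]},{"grip": 1,"linear": [0,0,-110],"rot": [0,0,0]},{"grip": 1,"linear": [0,0,-140],"rot": [0,0,0]},{"grip": 1,"linear": [0,0,-140],"rot": [0,0,0]}])

```text
clock: 36.7
position: [436.2, 363.8, 169.1]
ee_rot: [0.865, -0.501, 0.0, -0.003]
contact_force: [0.7, 0.1, -0.5]
gripper_width: 85.1
grasp_force: 0.0
```

```bash
python3 -c "
from h import *
shot('wrist');p=shot('wrist');print(arm.read_state()['position'])
for r in models.spot_in(p,'casting')[:1]+models.tip_of(p,'casting')[:1]: print(r)
for r in models.tip_of(p,'casting')[:1]: print(atz(p,r['pixel'],46))
q=np.vstack([circ(p,435.2,363,z,24.5) for z in(46,78)]);print(q.min(0),q.max(0))
for r in models.tip_of(p,'scale')[:1]: print('scale',atz(p,r['pixel'],0))
for n in('side','top'):
  p=shot(n)
  for q,z in dict(core=6,bridge=8,ring=28,casting=46,jar=0).items():
    for r in models.tip_of(p,q)[:2]: print(n,q,round(r['score'],2),np.round(atz(p,r['pixel'],z)))
"
```

```text
[434.73759601 362.2812082  165.76556042]
{'rect': [283.0, 192.0, 360.2, 271.0], 'score': 0.95}
{'pixel': [323.8, 223.9], 'score': 0.78}
[431.77557754 363.48574558  46.        ]
[281.33462981 187.018508  ] [358.10938774 270.64195667]
side bridge 0.81 [445.  10.   8.]
side ring 0.58 [ 455. -386.   28.]
side casting 0.57 [444. 365.  46.]
side jar 0.6 [661.  17.   0.]
top core 0.58 [651. 158.   6.]
top core 0.43 [663. 164.   6.]
top bridge 0.7 [452. -11.   8.]
top ring 0.58 [ 451. -400.   28.]
top casting 0.84 [441. 351.  46.]
top casting 0.46 [440. 353.  46.]
top jar 0.74 [667.  23.   0.]
```

```bash
python3 -c "
from h import *
print(job.job_done())"
```

```text
the job is handed in; nothing more can be done
None
```

I handed the job in at about 37 s of the 109 s, with the core hanging in the free bore, the bridge in the tray, the ring on the spindle and the casting upright within about 2 mm of the pan's middle. The jar was not touched, and the one miss was a first close on the core that shut just above the knob without contact.

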